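# Clip the heat sensor on and power up the network unit

## Robot

A 6-joint arm with a two-finger parallel gripper is mounted at the origin on the work surface. World frame = base frame: x ahead of the robot, y to its left, z up, the work surface at z = 0. Lengths are in m, angles in degrees, forces in N, time in s.
With the tool pointing down it reaches from about 0.3 to 0.875 m from the base axis. Payload 4.2 kg.
Tool frame: the origin (TCP) lies at the very end of the fingers, on their centre line; the grasp point (between the pads) lies 19 mm behind it; z points along the fingers, y is the line along which they close (so a half turn about z gives the same grasp; the last joint's range is limited). The gripper opens to 85 mm and grips with 20 to 120 N. Pads are 22 mm wide; open, the fingers measure 114 mm over their backs; the gripper's body (76 mm by 85 mm) begins 54 mm behind the grasp point. The pads swing forward as they close: fully open they stand 13 mm farther back than shut.
Start: joints at [66.177, 18.312, 89.639, -0, 72.044, -1.146], TCP at [0.222, 0.531, 0.231] pointing down, gripper open.
Joint ranges: [-177.97, 177.97], [-48.28, 115.42], [12.27, 149.76], [-77.06, 257.06], [2.81, 150.46], [-146.56, 146.56]. Speed limits (degrees/s): [147.25, 147.25, 180, 180, 180, 180].

## Interface

Orientations are given as a 3x3 rotation matrix whose columns are the frame's x, y, z axes.
In Python, from plant import sense, imaging, arm gives the robot as it stands. The module is installed in compiled form; this text tells all that it offers.
- The arm moves only by the shell command python3 -m handwheel 'ROWS' [FORCE]. ROWS is JSON, a list that holds one entry, the list of rows, each a list of 5 numbers: the shift along the tool's x, y, z in cm, then the turn about the tool's z in rad, then the opening, from -1 (shut) to 1 (fully open). In form: [[[dx, dy, dz, twist, grip], ...]]. A call has 1 to 20 rows; each row shifts and turns the commanded pose from where the row before left it, along the tool's axes as they then stand; what a row does not reach is not made up. A row lasts 1/12 s, in which the tool goes at most 41.7 mm and 7.16 degrees, less where a joint would pass 70% of its speed; a pose out of reach is approached as far as the arm can. A call is refused whole if a number of a shift passes 4.17 or a number of a turn 0.125, either way. A call with a gripper value outside its range is refused whole. The fingers move at their own pace and stop on an object; FORCE is the grip in N (left out, the last holds). Time passes only in rows, so rows that do not move let the fingers close. It gives the time, the measured TCP pose, the force, the opening and the grip force at its end, in the units of the state.
- sense(): the state, without advancing time (a new reading comes with each control period).
- imaging.capture(name): name is "scene" or "top" or "wrist"; returns the picture (400x640x3 uint8, red, green, blue); there is no depth.
- imaging.camera_model(name): a dict with "fovy" (degrees; the focal length in pixels is half the picture's height over the tangent of half this angle, whatever the lens; pixels are square), "cx", "cy" (the principal point, pixels), "D" ([k1, k2, p1, p2, k3] as OpenCV has them; the pictures are not rectified), "pose" (4x4, takes a point from camera to world coordinates). Camera axes: x right, y down, z forward; pixel columns grow to the right and rows downward; lengths in m; the calibration is good to about 2 mm. A picture is of the moment at which its call begins: read the wrist's pose just before it. camera_model takes no time and is no camera call; for the wrist camera it gives the pose at the moment of the call.
- arm.job_done(): hands the job in; it is judged then, once.
The state is a dict: "time": time; "joints": joint angles; "joint_vel": joint speeds; "joint_efforts": joint torques, N m; "tcp_pos": TCP position; "tcp_rot": TCP orientation; "ft_force": force on the tool from outside, world axes, zero at the start; "ft_torque": the same for the moment, N m; "opening": finger opening in m; "grasp_force": force on a finger pad.
Only numpy, scipy, OpenCV 4.12 (cv2) and the standard library are available. Lean on these libraries where they do the work, as an engineer would, in place of code of your own. Each camera call takes 0.05 s, during which the arm holds its last target. There are 200 camera calls.

## Task

Put the network unit into service: take the sprung sensor clip out of the tray and clip it onto the free upright edge of the unit's fin, jaws well on, level and clear of the counter, so that it holds there by itself. Then switch the unit on with the lever-lock toggle on the switch box: lift the locking collar, swing the lever over to its other end, and let the collar drop back down. Leave everything else where it is.

Things in the scene. Friction and masses are not known exactly. Their poses are not given: they have to be found in the camera images.
- clip: Sprung steel sensor clip like a big clothes peg, 90 g, lying with its hinge pin upright, 103 mm long. Origin: on the pin at the underside; x to the jaws, y across, z up. Squeezing the handles opens the jaws. The frame belongs to the +y half, which carries the sensor block: it turns +0.25 rad when the handles are fully squeezed evenly.
- clip_head (a point): Centre of the black sensor block on top of the clip's pin, 26 (x) x 24 (y) x 28 mm, 48 mm above the clip's underside (z 34 to 62 mm), straight over its origin. The clip can be carried by it.
- clip_handles (a point): Midway between the handles at the best place to squeeze, 47 mm behind (-x) the clip's origin, 15 mm above its underside. Handles: x -10 to -62 mm, z 0 to 30 mm, spreading backwards: 43 mm over their outsides here, 50 mm at the end. Fully squeezed (about 16 N each) they are parallel and 20 mm over their outsides.
- clip_mouth (a point): Middle of the jaw pads, 36 mm ahead (+x) of the clip's origin, 15 mm above its underside. Pads 10 mm long and 20 mm tall (z 5 to 25 mm), at the jaws' tips (x = 41 mm). Fully squeezed the tips stand 20 mm apart; shut they touch. They do not open by being pushed.
- clip_jaw (a joint): Angle between the clip's halves: 0 jaws shut on nothing, 0.5 rad fully squeezed open, about 0.14 when clamped on the fin.
- tray: Grey tray fixed on the counter, 124 (x) x 126 (y) mm, walls 38 mm tall, 4 mm thick, floor 4 mm; one wall splits it in two. Origin: centre of its underside. The clip starts in the +y compartment (116 x 58 mm inside, middle 30 mm to +y), jaws to the tray's +x, with no room for fingers beside its handles.
- unit: Dark network unit fixed on the counter, 150 x 200 x 90 mm, with an upright aluminium fin sticking out of the middle of its front towards the robot. Origin: on the counter under the fin's free edge; x along the fin into the box (box front at x = 60 mm), y across the fin, z up. The counter is empty for 200 mm in front of the fin: room to put things down.
- fin_edge (a point): Middle of the fin's free upright edge, 60 mm above the counter; axes as the unit. The fin is 5 mm thick (y), 50 mm tall (35 to 85 mm above the counter) and stands out 60 mm from the box.
- switch: Grey switch box fixed on the counter, 100 (x) x 75 (y) x 45 mm, a lever-lock toggle in its top. Origin: underside, below the lever's pivot, which is 45 mm up with its axis along y. Lever: steel rod 68 mm long, leaning 0.3 rad to -x when off, to +x when on. Two steel gate posts 26 mm tall, within 9 mm either side of the lever's plane, stop it unless the collar is up.
- lever (a joint): Lever angle: 0 off (leaning to the box's -x), 0.6 rad on (leaning to +x). Light friction, stays where it is left.
- collar (a joint): How far the locking collar is lifted along the lever: 0 down (locks the lever at either end), 0.010 m fully up. Spring: 1.8 N down, 3.3 N fully up; returns by itself. It must be up by 7 mm or more while the lever passes the middle.
- collar_grip (a point): Point on the collar's axis, 34 mm from the lever's pivot when down. The dark round collar is 22 mm in diameter, from 24 to 44 mm along the lever, with a 25 mm rim on its top 4 mm; z points along the lever.
- screwdriver: Bystander: slim screwdriver, about 200 mm long. Origin at its underside. Leave it where it is.
- can: Bystander: upright drinks can, 66 mm diameter, 115 mm tall. Origin at its underside. Leave it where it is.
- label_roll: Bystander: roll of labels standing on end, 100 mm diameter, 60 mm tall. Origin at its underside. Leave it where it is.
- carton: Bystander: small cardboard carton 110 x 70 x 50 mm. Origin at its underside. Leave it where it is.
- cutters: Bystander: side cutters lying flat, 160 mm long, 12 mm thick. Origin at its underside. Leave it where it is.
- terminal: Bystander: small white terminal block 34 x 22 x 18 mm. Origin at its underside. Leave it where it is.
- adapter: Bystander: small black plug adapter, 45 x 30 x 24 mm, lying in the tray's other compartment. Origin at its underside. Leave it where it is.
Mind the look-alikes: they are no part of the job. Several things have the shape of the switch; the one meant has the colours described above.

How it is judged (in metres and radians):
On the way, in this order (a step that is already met when the one before it is completed fails the run):
1. the clip is clamped on the fin by its own spring, let go (x of clip_mouth in the frame of fin_edge between 0.004 and 0.035 m and y of clip_mouth in the frame of fin_edge between -0.009 and 0.009 m and z of clip_mouth in the frame of fin_edge between -0.025 and 0.025 m and value of joint clip_jaw between 0.09 and 0.24 rad and angle between clip's own z axis and vertical below 0.26 rad and angle between the x axis of clip and the x axis of unit, either way round below 0.4 rad and contact force between clip and unit above 3 N and contact force between the fingers and clip below 0.2 N and linear speed of clip below 0.02 m/s), for 0.3 s.
2. the lever is over at its on end and the collar is back down (value of joint lever above 0.5 rad and value of joint collar below 0.0025 m), for 0.2 s.
At the end, for the whole second after the job is handed in: Clip let go and still, clamped on the fin: pads' middle 4-35 mm past its edge, within 9 mm of its plane and 25 mm of mid-height, clip_jaw 0.09-0.24 rad, pressing with over 3 N, upright within 0.26 rad, along the fin within 0.4 rad. Lever over 0.5 rad, collar under 2.5 mm. Bystanders within 30 mm (all of step 1 and all of step 2); the robot touches nothing.
It fails at once if a bystander is shifted by more than 30 mm (distance of any of screwdriver, can, label_roll, carton, cutters, terminal, adapter from where it was at the start of the episode above 0.03 m).
It also fails if it takes over 61 s, if anything falls off the work surface, if the arm or the gripper's body presses on something with over 40 N, if the wrist force passes 120 N, or if a joint passes its speed limit or range.

## Working session

There is one attempt and no reset: what is moved stays moved. The work goes in short steps, Python scripts to look and compute and a shell command to move; the robot and the scene stay as the last step left them, time stands still between calls to the robot, and variables do not carry over. Pictures are saved under pics/ and viewed, at most 10 in all, crops included, and the job is handed in when it is done.

```bash
mkdir -p pics; python3 - <<'E'
from plant import sense, imaging, arm
import cv2,numpy as np
s=sense();print(s['time'],s['tcp_pos'],s['tcp_rot'],s['opening'])
for n in("scene","top"):
    im=imaging.capture(n);cv2.imwrite(f'pics/{n}0.png',im[:,:,::-1])
    m=imaging.camera_model(n);print(n,m)
E
```

```text
0.0 [0.22149487 0.5301062  0.23044014] [[-9.22697795e-01  3.85523308e-01 -7.46503821e-04]
 [ 3.85524029e-01  9.22696239e-01 -1.69493336e-03]
 [ 3.53599525e-05 -1.85170644e-03 -9.99998285e-01]] 0.08528356752452826
scene {'fovy': 46.74146822035855, 'cx': 322.5181252834434, 'cy': 198.97045228386688, 'D': array([0.01545216, 0.        , 0.        , 0.        , 0.        ]), 'pose': array([[-0.25813699,  0.54931979, -0.79474088,  1.63457759],
       [ 0.96605049,  0.15576614, -0.20611491,  0.28628645],
       [ 0.01057072, -0.8209657 , -0.57087965,  0.866402  ],
       [ 0.        ,  0.        ,  0.        ,  1.        ]])}
top {'fovy': 45.82102744968162, 'cx': 325.76761970642616, 'cy': 201.47530938877222, 'D': array([-0.05379109,  0.        ,  0.        ,  0.        ,  0.        ]), 'pose': array([[ 9.64960931e-03, -9.88864539e-01,  1.48505246e-01,
         3.09963829e-01],
       [-9.99870048e-01, -1.14597887e-02, -1.13384771e-02,
         8.79519635e-04],
       [ 1.29140567e-02, -1.48376536e-01, -9.88846616e-01,
         1.51512558e+00],
       [ 0.00000000e+00,  0.00000000e+00,  0.00000000e+00,
         1.00000000e+00]])}
```

View pics/top0.png

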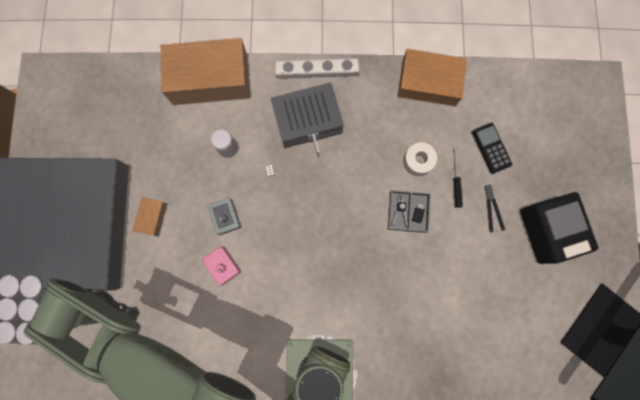

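View pics/scene0.png

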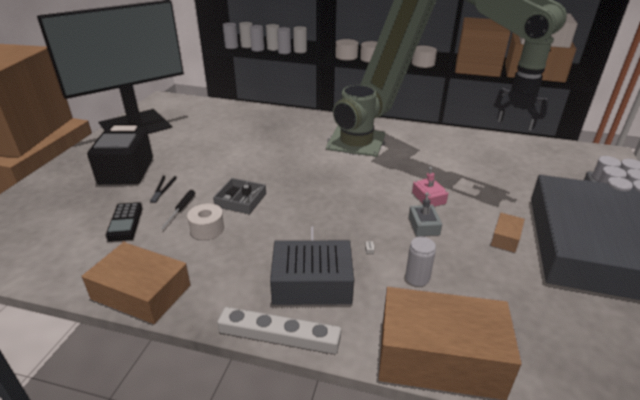

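Top view: the tray is at (409,211) with the clip in its left compartment at ~(402,208) and the adapter at (418,214). The unit is at (307,113) with its fin tip at ~(318,155). Two things have the switch's shape: the grey box at (223,216) and the pink box at (221,266). By the description the grey one is the switch. Cutters (494,208) and screwdriver (457,180) could be mistaken for the clip, but it is the one in the tray. I'll check these choices in one close crop.

```bash
cat > h.py <<'E'
import cv2,numpy as np
from plant import sense, imaging, arm
def K(m):
    f=200/np.tan(np.radians(m['fovy']/2)); return np.array([[f,0,m['cx']],[0,f,m['cy']],[0,0,1.]])
def px2w(m,uv,z):
    "pixel -> world point on plane z"
    n=cv2.undistortPoints(np.array([[uv]],float),K(m),m['D'])[0,0]
    P=m['pose'];d=P[:3,:3]@[n[0],n[1],1];o=P[:3,3]
    return o+d*(z-o[2])/d[2]
def w2px(m,p):
    P=np.linalg.inv(m['pose'])
    return cv2.projectPoints(np.atleast_2d(np.array(p,float)),cv2.Rodrigues(P[:3,:3])[0],P[:3,3],K(m),m['D'])[0][:,0]
def tri(obs):
    "obs: list of (model,uv) -> point, residual"
    A=[];b=[]
    for m,uv in obs:
        n=cv2.undistortPoints(np.array([[uv]],float),K(m),m['D'])[0,0]
        d=m['pose'][:3,:3]@[n[0],n[1],1];d/=np.linalg.norm(d);Q=np.eye(3)-np.outer(d,d)
        A.append(Q);b.append(Q@m['pose'][:3,3])
    return np.linalg.lstsq(np.vstack(A),np.hstack(b),rcond=None)[0]
def plan(target,yaw=None):
    "tool-frame shift in cm and twist to world target (tool down); yaw = dir angle of tool x (deg)"
    s=sense();R=s['tcp_rot'];d=R.T@(np.array(target)-s['tcp_pos'])*100
    print('shift cm',d.round(2),'tool-x yaw',np.degrees(np.arctan2(R[1,0],R[0,0])).round(2))
    if yaw is not None:
        t=(np.degrees(np.arctan2(R[1,0],R[0,0]))-yaw+180)%360-180
        print('twist rad (tool z down)',np.radians(t).round(3))
E
python3 - <<'E'
import cv2,numpy as np
im=cv2.imread('pics/top0.png')
def c(x,y,w,h,k): return cv2.resize(im[y:y+h,x:x+w],None,fx=k,fy=k,interpolation=cv2.INTER_CUBIC)
a=c(379,184,60,56,5);b=c(192,190,60,56,5)
d=c(265,80,100,93,3)
cv2.imwrite('pics/c1.png',np.vstack([np.hstack([a,b]),np.hstack([d,c(192,240,100,93,3)])]))
from h import *
m=imaging.camera_model('top')
for n,uv,z in(('clip',(402,208),.03),('fin',(318,155),.04),('switch',(223,216),.045),('can',(222,140),.11),('roll',(421,158),.06),('term',(269,170),.02),('carton',(149,216),.05),('pink',(221,266),.045)): print(n,px2w(m,uv,z).round(3))
m=imaging.camera_model('wrist');print(m); s=sense();print((s['tcp_rot'].T@m['pose'][:3,:3]).round(3),s['tcp_rot'].T@(m['pose'][:3,3]-s['tcp_pos']))
E
```

```text
clip [ 0.515 -0.259  0.03 ]
fin [0.682 0.01  0.04 ]
switch [0.481 0.305 0.045]
can [0.708 0.305 0.11 ]
roll [ 0.671 -0.316  0.06 ]
term [0.635 0.168 0.02 ]
carton [0.478 0.536 0.05 ]
pink [0.326 0.305 0.045]
{'fovy': 65.23508300660413, 'cx': 311.4695786814225, 'cy': 204.19013541723893, 'D': array([-0.03281054,  0.        ,  0.        ,  0.        ,  0.        ]), 'pose': array([[ 0.38544732,  0.88277034,  0.26860172,  0.15307836],
       [ 0.92272719, -0.3680561 , -0.11449559,  0.55848401],
       [-0.00221281,  0.29197812, -0.95642244,  0.37283647],
       [ 0.        ,  0.        ,  0.        ,  1.        ]])}
[[ 0.    -0.956 -0.292]
 [ 1.     0.    -0.001]
 [ 0.001 -0.292  0.956]] [ 0.07406539 -0.00048166 -0.14228846]
```

View pics/c1.png

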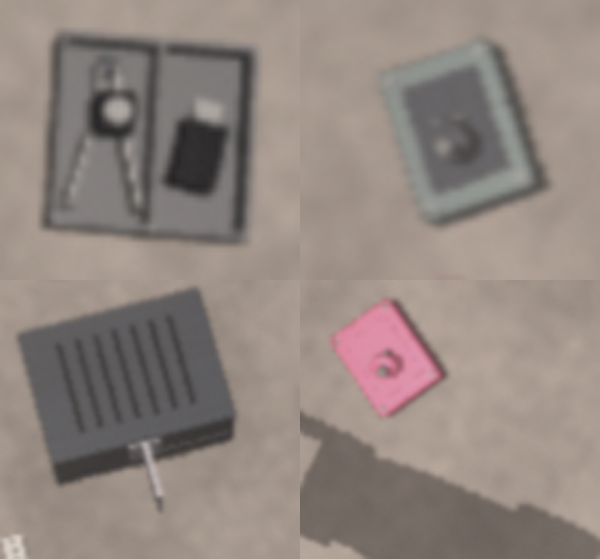

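The crop confirms the choices: the grey box at px (223,216) is the switch and the pink one is the look-alike. The clip's head is at ~(401.4,206.4) with its jaws toward +x, and the fin tip is at ~(318,155). Next I move closer for wrist views.

```bash
python3 -c "
from h import *
plan((.47,.31,.25))"
```

```text
shift cm [-31.42 -10.74  -1.93] tool-x yaw 157.32
```

```bash
python3 -m handwheel '[[[-3.9,-1.34,-0.24,0,1],[-3.9,-1.34,-0.24,0,1],[-3.9,-1.34,-0.24,0,1],[-3.9,-1.34,-0.24,0,1],[-3.9,-1.34,-0.24,0,1],[-3.9,-1.34,-0.24,0,1],[-3.9,-1.34,-0.24,0,1],[-3.9,-1.34,-0.24,0,1],[0,0,0,0,1],[0,0,0,0,1],[0,0,0,0,1]]]' 40
python3 - <<'E'
from h import *
import pickle
s=sense();m=imaging.camera_model('wrist');im=imaging.capture('wrist')
pickle.dump(m,open('m_sw.pkl','wb'));cv2.imwrite('pics/w_sw.png',im[:,:,::-1])
plan((.60,.02,.25),180)
plan((.515,-.26,.25),90)
E
```

```text
time: 1.02
tcp_pos: [0.4677, 0.3114, 0.25]
tcp_rot: [[-0.922, 0.386, -0.001], [0.386, 0.922, -0.0], [0.001, -0.001, -1.0]]
ft_force: [0.1, 0.5, 0.1]
opening: 0.0851
grasp_force: 0.0
shift cm [-23.48 -21.83  -0.  ] tool-x yaw 157.36
twist rad (tool z down) -0.395
shift cm [-2.641e+01 -5.094e+01  1.000e-02] tool-x yaw 157.36
twist rad (tool z down) 1.176
```

View pics/w_sw.png

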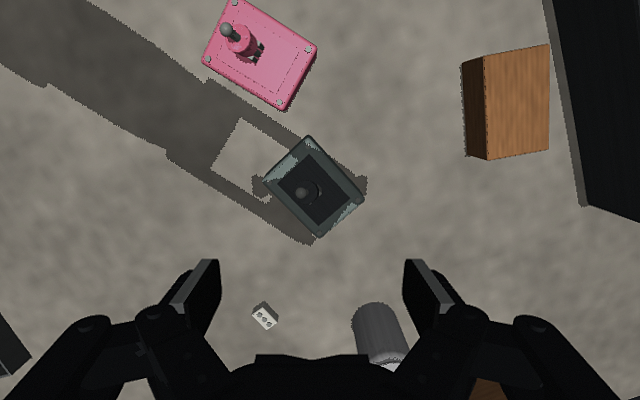

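The wrist view shows the grey switch's corners at ~(309,137), (263,180), (318,237), (364,197) and its lever tip at (302,193). The pink decoy is at (260,55). Next: a view of the fin.

```bash
python3 -m handwheel '[[[-2.94,-2.73,0,0,1],[-2.94,-2.73,0,0,1],[-2.94,-2.73,0,0,1],[-2.94,-2.73,0,0,1],[-2.94,-2.73,0,0,1],[-2.94,-2.73,0,0,1],[-2.94,-2.73,0,0,1],[-2.94,-2.73,0,0,1],[0,0,0,-0.1,1],[0,0,0,-0.1,1],[0,0,0,-0.1,1],[0,0,0,-0.1,1],[0,0,0,0,1],[0,0,0,0,1]]]'
python3 - <<'E'
from h import *
import pickle
m=imaging.camera_model('wrist');im=imaging.capture('wrist')
pickle.dump(m,open('m_fin.pkl','wb'));cv2.imwrite('pics/w_fin.png',im[:,:,::-1])
m=pickle.load(open('m_sw.pkl','rb'))
c=np.array([px2w(m,p,.045) for p in((309,137),(263,180),(318,237),(364,197))]);print(c.round(4),c.mean(0).round(4))
a=c[2]-c[1]+c[3]-c[0];yaw=np.arctan2(a[1],a[0]);print('yaw',np.degrees(yaw))
for sg in(1,-1):
    x=sg*np.array([np.cos(yaw),np.sin(yaw),0]);o=c.mean(0)
    print(sg,w2px(m,[o,o-x*68e-3*np.sin(.3)+[0,0,68e-3*np.cos(.3)]]))
plan((.515,-.26,.25),90)
E
```

```text
time: 2.23
tcp_pos: [0.6007, 0.0208, 0.2504]
tcp_rot: [[-1.0, -0.004, -0.0], [-0.004, 1.0, 0.0], [0.0, 0.0, -1.0]]
ft_force: [-0.0, -0.5, -0.6]
opening: 0.0854
grasp_force: 0.0
[[0.4249 0.3255 0.045 ]
 [0.4489 0.2586 0.045 ]
 [0.5377 0.2897 0.045 ]
 [0.5121 0.3577 0.045 ]] [0.4809 0.3079 0.045 ]
yaw 19.773593831548837
1 [[313.80847916 188.95253939]
 [299.69844281 190.52161673]]
-1 [[313.80847916 188.95253939]
 [328.31867882 220.47048255]]
shift cm [  8.68 -28.02   0.04] tool-x yaw -179.78
twist rad (tool z down) 1.575
```

View pics/w_fin.png

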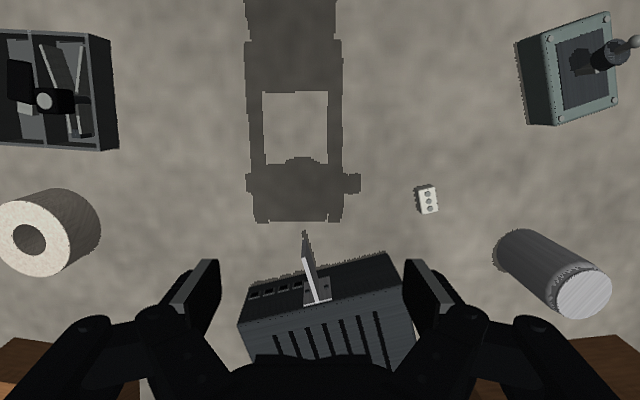

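The wrist view shows the free edge of the fin running from about (304,231) at its bottom to (303,246) at its top. The fin's top edge runs back to ~(316,301). The shape is too thin to read at this scale, so I'll enlarge it while moving to the tray.

```bash
python3 -m handwheel '[[[1.24,-4.0,0,0,1],[1.24,-4.0,0,0,1],[1.24,-4.0,0,0,1],[1.24,-4.0,0,0,1],[1.24,-4.0,0,0,1],[1.24,-4.0,0,0,1],[1.24,-4.0,0,0,1],[0,0,0,0.121,1],[0,0,0,0.121,1],[0,0,0,0.121,1],[0,0,0,0.121,1],[0,0,0,0.121,1],[0,0,0,0.121,1],[0,0,0,0.121,1],[0,0,0,0.121,1],[0,0,0,0.121,1],[0,0,0,0.121,1],[0,0,0,0.121,1],[0,0,0,0.121,1],[0,0,0,0.121,1]]]'
python3 -m handwheel '[[[0,0,0,0,1],[0,0,0,0,1]]]' >/dev/null
python3 - <<'E'
from h import *
import pickle
m=imaging.camera_model('wrist');im=imaging.capture('wrist')[:,:,::-1]
pickle.dump(m,open('m_tr.pkl','wb'));cv2.imwrite('pics/w_tr.png',im)
u=w2px(m,[.515,-.26,.04])[0].astype(int);print(u)
f=cv2.imread('pics/w_fin.png')
x0,y0=max(u[0]-100,0),max(u[1]-75,0);print('crop0',x0,y0)
a=cv2.resize(im[y0:y0+150,x0:x0+200],(560,420),interpolation=cv2.INTER_CUBIC)
b=cv2.resize(f[215:320,285:345],(240,420),interpolation=cv2.INTER_CUBIC)
cv2.imwrite('pics/c2.png',np.hstack([a,b]))
m=pickle.load(open('m_fin.pkl','rb'))
print(px2w(m,(305,231),.035),px2w(m,(303,246),.085),px2w(m,(316,302),.085))
E
```

```text
time: 3.95
tcp_pos: [0.5161, -0.2591, 0.2505]
tcp_rot: [[0.005, 1.0, -0.0], [1.0, -0.005, 0.0], [0.0, -0.0, -1.0]]
ft_force: [-0.3, 0.6, 0.3]
opening: 0.0854
grasp_force: 0.0
[310 176]
crop0 210 101
[0.66990084 0.01237373 0.035     ] [0.66715312 0.01120735 0.085     ] [0.73692642 0.02575563 0.085     ]
```

View pics/c2.png

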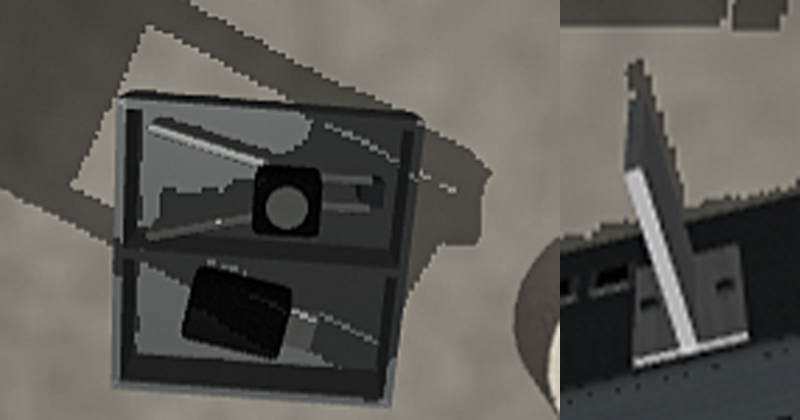

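```bash
python3 - <<'E'
from h import *
import pickle
m=pickle.load(open('m_fin.pkl','rb'))
a,b,c=px2w(m,(303,238),.035),px2w(m,(303.3,257.5),.085),px2w(m,(317.5,301.8),.085)
print('fin',a.round(4),b.round(4),c.round(4),np.hypot(*(c-b)[:2]),np.degrees(np.arctan2(*(c-b)[1::-1])))
m=pickle.load(open('m_tr.pkl','rb'))
g=lambda p,z:px2w(m,(210+p[0]/2.8,101+p[1]/2.8),z)
print('head top',g((286.5,203),.066),g((287,207),.066))
t,e=g((383,190),.034),g((150,181),.034);d=t-e
print(t,e,np.hypot(*d[:2]),np.degrees(np.arctan2(d[1],d[0])),'origin',e+d*62/103)
q=[g(p,.038) for p in((122,97),(420,118),(390,402),(115,385))];print(np.round(q,4),np.mean(q,0))
plan((.523,-.259,.10))
E
```

```text
fin [0.6792 0.0099 0.035 ] [0.6808 0.0115 0.085 ] [0.7367 0.0275 0.085 ] 0.05810575996334395 15.971895146744837
head top [ 0.51690268 -0.2513225   0.066     ] [ 0.51710123 -0.25286506  0.066     ]
[ 0.55696786 -0.25209989  0.034     ] [ 0.46043777 -0.24880852  0.034     ] 0.09658618243501213 -1.9528520977710546 origin [ 0.51854326 -0.25078973  0.034     ]
[[ 0.4512 -0.2144  0.038 ]
 [ 0.5703 -0.2221  0.038 ]
 [ 0.5632 -0.346   0.038 ]
 [ 0.442  -0.3386  0.038 ]] [ 0.50667023 -0.28025795  0.038     ]
shift cm [ 0.03  0.7  15.05] tool-x yaw 90.27
```

Fin tip is at (0.680, 0.0107) with yaw 16°. Clip origin is at (0.5175, -0.2515) with yaw about -3°. I'll grip its head along the clip's x.

```bash
python3 -m handwheel '[[[0.76,0.14,0,0.055,0.3],[0,0,3,0,0.3],[0,0,3,0,0.3],[0,0,3,0,0.3],[0,0,3,0,0.3],[0,0,2,0,0.3],[0,0,2,0,0.3],[0,0,1,0,0.3],[0,0,1,0,0.3],[0,0,1,0,0.3],[0,0,1,0,0.3],[0,0,1.05,0,0.3],[0,0,0,0,0.3],[0,0,0,0,0.3]]]' 30
python3 - <<'E'
from h import *
im=imaging.capture('wrist')[:,:,::-1];cv2.imwrite('pics/w_g.png',im)
E
```

```text
time: 5.33
tcp_pos: [0.5171, -0.2521, 0.0396]
tcp_rot: [[0.053, 0.999, -0.001], [0.999, -0.053, 0.0], [0.0, -0.001, -1.0]]
ft_force: [-0.2, -0.1, -0.1]
opening: 0.0553
grasp_force: 0.0
```

View pics/w_g.png

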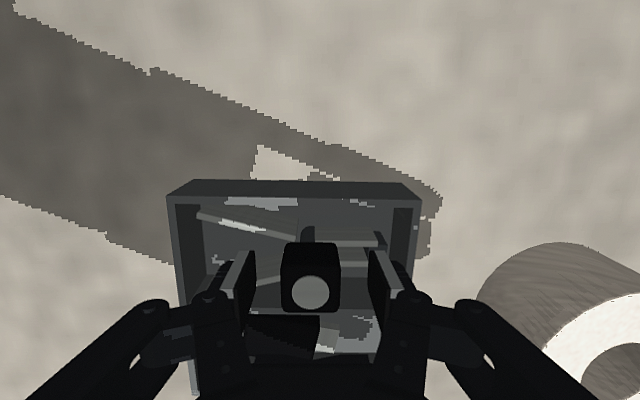

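The head (281–340, 243–312) sits centred between the pads (252 and 368), so I'll close and lift.

```bash
python3 -m handwheel '[[[0,0,0,0,-0.6],[0,0,0,0,-0.6],[0,0,0,0,-0.6],[0,0,0,0,-0.6],[0,0,0,0,-0.6],[0,0,0,0,-0.6],[0,0,-0.5,0,-0.6],[0,0,-1,0,-0.6],[0,0,-2,0,-0.6],[0,0,-3,0,-0.6],[0,0,-3,0,-0.6],[0,0,-2.5,0,-0.6],[0,0,0,0,-0.6]]]' 30
python3 - <<'E'
from h import *
plan((.57,-.02,.16),106)
plan((.57,-.02,.037),106)
E
```

```text
time: 6.47
tcp_pos: [0.5202, -0.2536, 0.1662]
tcp_rot: [[0.053, 0.999, 0.01], [0.999, -0.053, -0.005], [-0.005, 0.011, -1.0]]
ft_force: [0.6, -0.5, -0.7]
opening: 0.0254
grasp_force: 33.2
shift cm [23.6   3.73  0.55] tool-x yaw 86.96
twist rad (tool z down) -0.332
shift cm [23.65  3.6  12.85] tool-x yaw 86.96
twist rad (tool z down) -0.332
```

```bash
python3 -m handwheel '[[[1.5,0.25,0,0,-0.6],[3,0.5,0,0,-0.6],[3.5,0.55,0,0,-0.6],[3.5,0.55,0,0,-0.6],[3.5,0.55,0,0,-0.6],[3.5,0.55,0,0,-0.6],[3,0.5,0,0,-0.6],[2.1,0.25,0,0,-0.6],[0,0,0,-0.11,-0.6],[0,0,0,-0.11,-0.6],[0,0,0,-0.11,-0.6],[0,0,0,0,-0.6],[0,0,0,0,-0.6]]]'
python3 - <<'E'
from h import *
plan((.57,-.02,.037),106)
im=imaging.capture('scene')[:,:,::-1];u=w2px(imaging.camera_model('scene'),[.57,-.02,.12])[0].astype(int)
cv2.imwrite('pics/s1.png',cv2.resize(im[u[1]-60:u[1]+90,u[0]-100:u[0]+100],None,fx=4,fy=4,interpolation=cv2.INTER_CUBIC))
E
```

```text
time: 7.55
tcp_pos: [0.5663, -0.0184, 0.1596]
tcp_rot: [[-0.271, 0.963, -0.001], [0.963, 0.271, 0.0], [0.0, -0.001, -1.0]]
ft_force: [-0.2, -0.3, -0.9]
opening: 0.0254
grasp_force: 33.2
shift cm [-0.26  0.32 12.26] tool-x yaw 105.72
twist rad (tool z down) -0.005
```

View pics/s1.png

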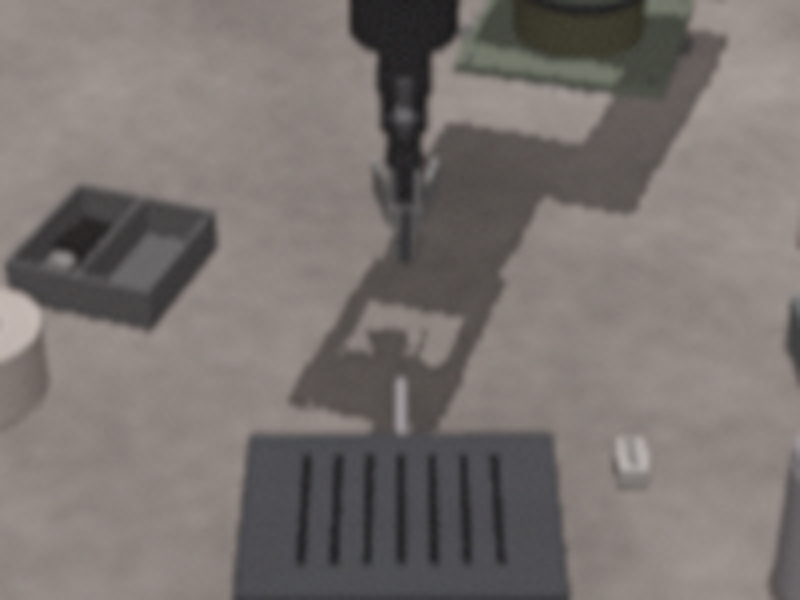

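The clip hangs in the gripper with its jaws toward the fin, crop ~(405,240), and the tray's clip compartment is empty. I'll lower it and release.

```bash
python3 -m handwheel '[[[-0.26,0.3,1.5,0,-0.6],[0,0,3,0,-0.6],[0,0,3,0,-0.6],[0,0,2,0,-0.6],[0,0,1.2,0,-0.6],[0,0,0.6,0,-0.6],[0,0,0.4,0,-0.6],[0,0,0.4,0,-0.6],[0,0,0.2,0,-0.6],[0,0,0,0,-0.6],[0,0,0,0,-0.6]]]'
python3 -m handwheel '[[[0,0,0.1,0,-0.6],[0,0,0,0,-0.6],[0,0,0,0,0],[0,0,0,0,0.3],[0,0,0,0,0.3],[0,0,0,0,0.3]]]'
```

```text
time: 8.52
tcp_pos: [0.5708, -0.0202, 0.0377]
tcp_rot: [[-0.273, 0.962, 0.001], [0.962, 0.273, 0.0], [-0.0, 0.001, -1.0]]
ft_force: [0.8, 0.3, -0.7]
opening: 0.0254
grasp_force: 33.1
time: 9.02
tcp_pos: [0.5703, -0.0201, 0.036]
tcp_rot: [[-0.273, 0.962, 0.0], [0.962, 0.273, 0.0], [0.0, 0.0, -1.0]]
ft_force: [1.0, 0.4, -0.7]
opening: 0.0558
grasp_force: 0.0
```

```bash
python3 -m handwheel '[[[0,0,-1,0,0.3],[0,0,-2,0,0.3],[0,0,-3,0,0.5],[0,0,-3,0,1],[0,-1.5,-3,-0.121,1],[0,-1.5,-1,-0.121,1],[0,0,0,-0.121,1],[0,0,0,-0.121,1],[0,0,0,-0.121,1],[0,0,0,-0.121,1],[0,0,0,-0.121,1],[0,0,0,-0.121,1],[0,0,0,-0.121,1],[0,0,0,-0.121,1],[0,0,0,-0.121,1],[0,0,0,-0.121,1],[0,0,0,-0.119,1],[0,0,0,0,1],[0,0,0,0,1],[0,0,0,0,1]]]'
python3 - <<'E'
from h import *
import pickle
s=sense();m=imaging.camera_model('wrist');im=imaging.capture('wrist')[:,:,::-1]
pickle.dump(m,open('m_p.pkl','wb'));cv2.imwrite('pics/w_p.png',im)
cl=np.array([.5703,-.0201]);y=np.radians(16);u=np.array([np.cos(y),np.sin(y)])
for k,z in((0,.062),(-.062,.03),(.041,.025)): print(k,w2px(m,[*(cl+k*u),z])[0].round(1))
plan((*(cl-.047*u),.006),196)
cv2.imwrite('pics/w_pc.png',cv2.resize(im[60:320,170:470],None,fx=2,fy=2,interpolation=cv2.INTER_CUBIC))
E
```

```text
time: 10.68
tcp_pos: [0.542, -0.0301, 0.1664]
tcp_rot: [[-0.963, -0.271, 0.0], [-0.271, 0.963, 0.0], [-0.0, -0.0, -1.0]]
ft_force: [0.5, 0.0, -0.4]
opening: 0.0854
grasp_force: 0.0
0 [314.6 236.8]
-0.062 [314.2 158.5]
0.041 [314.3 260.1]
shift cm [ 1.72  0.17 16.03] tool-x yaw -164.23
twist rad (tool z down) -0.004
```

View pics/w_pc.png

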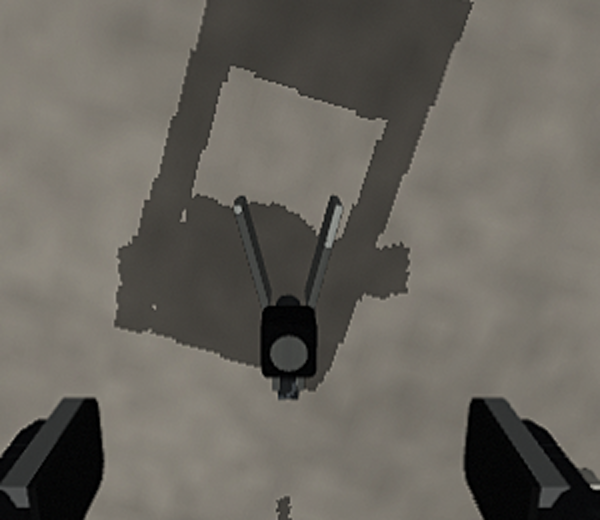

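The clip stands where predicted: its head is at px (314.5,236) against a predicted (314.6,236.8), and its handle ends are at mid (314,161.5). I'll go down over the handles and squeeze.

```bash
python3 -m handwheel '[[[1.72,0.17,0,0,1],[0,0,3.5,0,1],[0,0,3.5,0,1],[0,0,3,0,1],[0,0,2,0,1],[0,0,1.5,0,1],[0,0,1,0,1],[0,0,0.8,0,1],[0,0,0.6,0,1],[0,0,0,0,1],[0,0,0,0,1]]]' 40
python3 -m handwheel '[[[0,0,0,0,0.2],[0,0,0,0,0.1],[0,0,0,0,0],[0,0,0,0,-0.1],[0,0,0,0,-0.2],[0,0,0,0,-0.3],[0,0,0,0,-0.4],[0,0,0,0,-0.5],[0,0,0,0,-0.7],[0,0,0,0,-0.7],[0,0,0,0,-0.7],[0,0,0,0,-0.7]]]' 40
python3 -c "
from h import *
plan((.525,-.033,.036))"
```

```text
time: 11.65
tcp_pos: [0.5254, -0.0332, 0.0074]
tcp_rot: [[-0.962, -0.273, 0.001], [-0.273, 0.962, 0.0], [-0.001, -0.0, -1.0]]
ft_force: [0.2, 0.0, -0.5]
opening: 0.0852
grasp_force: 0.0
time: 12.65
tcp_pos: [0.526, -0.0328, 0.0094]
tcp_rot: [[-0.962, -0.274, 0.003], [-0.274, 0.962, 0.0], [-0.003, -0.0, -1.0]]
ft_force: [-3.3, 2.3, 14.4]
opening: 0.0188
grasp_force: 39.2
shift cm [ 0.09  0.   -2.66] tool-x yaw -164.11
```

```bash
python3 -m handwheel '[[[0,0,-0.3,0,-0.7],[0,0,-0.6,0,-0.7],[0,0,-1.2,0,-0.7],[0,0,-1.4,0,-0.7],[0,0,-1,0,-0.7],[0,0,0,0,-0.7],[0,0,0,0,-0.7],[0,0,0,0,-0.7]]]'
python3 - <<'E'
from h import *
import pickle
m=imaging.camera_model('wrist');im=imaging.capture('wrist')[:,:,::-1]
pickle.dump(m,open('m_f.pkl','wb'));cv2.imwrite('pics/w_f.png',im)
print('fin tip pred',w2px(m,[[.680,.0107,.085],[.680,.0107,.035],[.737,.027,.085]]).round(1))
sc=imaging.capture('scene')[:,:,::-1];u=w2px(imaging.camera_model('scene'),[.63,0,.06])[0].astype(int)
a=cv2.resize(im[180:400,200:440],None,fx=1.667,fy=1.667,interpolation=cv2.INTER_CUBIC)
b=cv2.resize(sc[u[1]-46:u[1]+46,u[0]-50:u[0]+50],(400,a.shape[0]),interpolation=cv2.INTER_CUBIC)
cv2.imwrite('pics/w_fc.png',np.hstack([a,b]))
E
```

```text
time: 13.32
tcp_pos: [0.5245, -0.0331, 0.0515]
tcp_rot: [[-0.962, -0.274, -0.001], [-0.274, 0.962, 0.0], [0.001, 0.0, -1.0]]
ft_force: [0.1, -0.5, -2.3]
opening: 0.0186
grasp_force: 39.1
fin tip pred [[312.2 540.6]
 [312.  452.9]
 [312.2 592.9]]
```

View pics/w_fc.png

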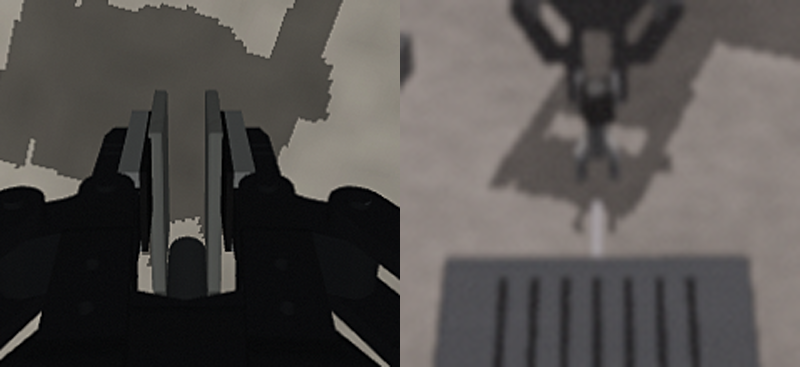

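The clip is held open and level. In the scene view its jaws at (597,165) line up with the fin at (597,225). I've used all the viewable pictures, so from here I go by numbers. Next I advance about 9.7 cm onto the fin.

```bash
python3 -m handwheel '[[[-1.5,0,0,0,-0.7],[-2,0,0,0,-0.7],[-2,0,0,0,-0.7],[-1,0,0,0,-0.7],[0,0,0,0,-0.7],[0,0,0,0,-0.7]]]'
python3 -m handwheel '[[[-0.8,0,0,0,-0.7],[-0.8,0,0,0,-0.7],[-0.6,0,0,0,-0.7],[-0.6,0,0,0,-0.7],[-0.4,0,0,0,-0.7],[0,0,0,0,-0.7],[0,0,0,0,-0.7],[0,0,0,0,-0.7]]]'
```

```text
time: 13.92
tcp_pos: [0.5866, -0.0153, 0.0512]
tcp_rot: [[-0.962, -0.274, -0.002], [-0.274, 0.962, 0.0], [0.002, 0.001, -1.0]]
ft_force: [-0.7, 0.5, -0.0]
opening: 0.0181
grasp_force: 39.1
time: 14.58
tcp_pos: [0.6181, -0.0066, 0.0519]
tcp_rot: [[-0.962, -0.274, -0.0], [-0.274, 0.962, 0.0], [0.0, 0.0, -1.0]]
ft_force: [-0.8, 0.5, -0.5]
opening: 0.0188
grasp_force: 39.1
```

```bash
python3 -m handwheel '[[[0,0,0,0,-0.5],[0,0,0,0,-0.4],[0,0,0,0,-0.3],[0,0,0,0,-0.2],[0,0,0,0,-0.1],[0,0,0,0,0],[0,0,0,0,0.2],[0,0,0,0,0.5],[0,0,0,0,1],[0,0,0,0,1],[0,0,0,0,1],[0,0,0,0,1]]]'
python3 -m handwheel '[[[0.5,0,0,0,1],[1,0,0,0,1],[2,0,0,0,1],[3,0,0,0,1],[3,0,0,0,1],[3,0,-1,0,1],[0,0,-3,0,1],[0,0,-4,0,1],[0,0,-4,0,1],[0,0,-3,0,1],[0,0,0,0,1],[0,0,0,0,1],[0,0,0,0,1]]]'
python3 - <<'E'
from h import *
m=imaging.camera_model('wrist');im=imaging.capture('wrist')[:,:,::-1];cv2.imwrite('pics/w_after.png',im)
y=np.radians(16);u=np.array([np.cos(y),np.sin(y)]);tip=np.array([.680,.0107]);o=tip+(.0187-.036)*u
p=w2px(m,[[*o,.107],[*(o-.013*u),.107],[*(o+.013*u),.107],[*(o-.062*u),.075],[*tip,.085]]);print(p.round(1))
# dark blob (black head) near prediction
x,yy=p[0].astype(int);R=45
g=im.max(2);sub=g[max(yy-R,0):yy+R,x-R:x+R]
n,l,st,c=cv2.connectedComponentsWithStats((sub<40).astype(np.uint8))
for i in range(1,n):
    if st[i,4]>60: print('dark',st[i],c[i]+[x-R,max(yy-R,0)])
sub8=cv2.resize(sub,(45,45),interpolation=cv2.INTER_AREA)
for r in sub8: print(''.join(' .:-=+*#%@'[min(9,v//20)] for v in r))
E
```

```text
time: 15.58
tcp_pos: [0.6184, -0.0066, 0.052]
tcp_rot: [[-0.962, -0.274, 0.0], [-0.274, 0.962, 0.0], [-0.0, 0.0, -1.0]]
ft_force: [-0.2, -1.0, 0.5]
opening: 0.0855
grasp_force: 0.0
time: 16.67
tcp_pos: [0.4967, -0.0408, 0.2013]
tcp_rot: [[-0.962, -0.274, -0.002], [-0.274, 0.962, 0.0], [0.002, 0.001, -1.0]]
ft_force: [-1.1, 0.5, -0.7]
opening: 0.0854
grasp_force: 0.0
[[311.5 378.4]
 [311.5 367.7]
 [311.6 388.7]
 [311.4 303.7]
 [311.5 374.1]]
dark [   0    0   90   67 4363] [310.51409581 374.58537703]
++++***********+*+.-......=.+****************
+++++*************.-.....:=.*+***************
+++++***********+*.:......-:*+***************
++++**************-:..... :-*****************
+++*************+*-: .....:=*+***************
+***************+*=: .....:+********+********
******************+: .....:*+****************
*****************++: .....:++****************
*****************==: .....:=****************+
******************+.       -***************++
*****************.          +*************+++
*****************           =*************+++
****************+           =***************+
++*****++*******+           -************++++
:::::::::-=+****+           :*****+=-::::::::
           .:=+*=           :#*+-:.          
               :.           .=.
```

```bash
python3 - <<'E'
from h import *
y=np.radians(19.8);x=np.array([np.cos(y),np.sin(y)]);o=np.array([.481,.308])
plan((*(o-.010*x),.20),199.8)
E
```

```text
shift cm [-7.05 33.9   0.08] tool-x yaw -164.12
twist rad (tool z down) -0.068
```

```bash
python3 -m handwheel '[[[-0.7,3.39,0,0,1],[-0.7,3.39,0,0,1],[-0.7,3.39,0,0,1],[-0.7,3.39,0,0,1],[-0.7,3.39,0,0,1],[-0.7,3.39,0,0,1],[-0.7,3.39,0,0,1],[-0.7,3.39,0,0,1],[-0.7,3.39,0,0,1],[-0.7,3.39,0,-0.068,1],[0,0,0,0,1],[0,0,0,0,1],[0,0,0,0,1]]]'
python3 - <<'E'
from h import *
import pickle
mw=imaging.camera_model('wrist');w=imaging.capture('wrist')[:,:,::-1];cv2.imwrite('pics/w_s2.png',w);pickle.dump(mw,open('m_s2.pkl','wb'))
y=np.radians(16);u=np.array([np.cos(y),np.sin(y)]);tip=np.array([.680,.0107]);o=tip+(.0187-.036)*u
hd=[*o,.107]
C=' .:-=+*#%@'
for n in('top','scene'):
    m=imaging.camera_model(n);im=imaging.capture(n)[:,:,::-1];cv2.imwrite(f'pics/{n}2.png',im)
    p=w2px(m,[hd,[*(o+.041*u),.06],[*(o-.062*u),.06],[*tip,.085]]);print(n,p.round(1))
    x,yy=p[0].round().astype(int);print('origin of text',x-20,yy-16)
    for r in im[yy-16:yy+18,x-20:x+20].max(2): print(''.join(C[min(9,v//22)]*2 for v in r))
y=np.radians(19.8);x=np.array([np.cos(y),np.sin(y),0]);n=np.array([-x[1],x[0],0]);o=np.array([.481,.308,0])
P=[o+a*x+b*n+[0,0,.045] for a,b in((.05,.0375),(.05,-.0375),(-.05,-.0375),(-.05,.0375))]
ax=np.array([0,0,1])*np.cos(.3)-x*np.sin(.3);pv=o+[0,0,.045]
print(w2px(mw,P+[pv+ax*.024,pv+ax*.044,pv+ax*.068]).round(1))
E
```

```text
time: 17.8
tcp_pos: [0.4718, 0.3035, 0.2003]
tcp_rot: [[-0.941, -0.338, -0.003], [-0.338, 0.941, -0.002], [0.004, -0.001, -1.0]]
ft_force: [0.6, 0.3, -0.5]
opening: 0.0854
grasp_force: 0.0
top [[319.3 155.5]
 [315.9 146.9]
 [324.5 177.7]
 [317.8 152. ]]
origin of text 299 139
::::::::::::::::----------==**####++====++++++++********########################
::::::::::::::::::----------++####**++****##**##################################
::::::::::::::--------======++##%%##############################################
::::::--------==++++++++++****##%%%%############################################
------====++++**##############**%%%%%%##########################################
==++++****####################**%%%%%%##########################################
****##########################**##%%%%##########################################
##############################****%%%%##########################################
############################**++**####****######################################
############################**++++##%%##########################################
#############
[... 4180 characters left out ...]
+**************************
****************************++==------++**==------==****************************
******************************====--==****++----==++****************************
******************************++======****++======++****************************
******************************++++++++****++++====++****************************
******************************++++++++****++++++++++****************************
********************************++++++****++++++++++****************************
************************++++******++++****++++**++++++**************************
[[349.6 245.2]
 [277.3 245.2]
 [274.  148. ]
 [353.3 148. ]
 [313.7 198.2]
 [313.8 197.6]
 [314.  196.7]]
```

The head's disc is at (319.3,155) in top and (312,216.3) in scene. Predictions were (319.3,155.5) and (312.2,215.9), so the clip holds on the fin as planned, within ~2 mm. Now I check the switch position.

```bash
python3 - <<'E'
from h import *
im=cv2.imread('pics/w_s2.png')[130:270,250:380].max(2)
im=cv2.resize(im,(130,70),interpolation=cv2.INTER_AREA)
for i,r in enumerate(im): print(130+2*i,''.join(' .:-=+*#%@'[min(9,v//18)] for v in r))
E
```

```text
130 ####################*****************#####################**-=================-%##################################################
132 ####################****************#*#####################%===================%########%%%%#%%%##################################
134 #################************#*############################%+-=================*%######%%%%%%%%%##################################
136 #################*#********################################%*-=================*+%%#%%%%%%%%%%%%##################################
138 ############################################################%===================*%%#%%%%%%%%%%%%##################################
140 ############################################################%%+=================*%%%%%%%%#%%%%####################################
142 ####################################################%%%%%%%%%*===================*%%%%%%%%%%%#####################################
144 ###########################%+#+++++=+========+=++=+++++=+++++++------------------:===========+*###################################
146 ################
[... 7649 characters left out ...]
#########################
260 ##*************************################################################***************########################################
262 #*##***********************##################################*########**********************###################################***
264 ****##************************##*#######################*******######**#****************##**######################################
266 ****#*#**********************#***########################*****#**#######**********#***###################################*########
268 *****##***********************##########################**################*#****#*################################################
```

Collar rim is at (312.5,198) and the lever tip at (312,197.5), so the collar is under the TCP. I'll descend and grip the collar.

```bash
python3 -m handwheel '[[[0,0,2,0,0.2],[0,0,3,0,0.2],[0,0,3,0,0.2],[0,0,2.5,0,0.2],[0,0,1.5,0,0.2],[0,0,1.2,0,0.2],[0,0,0.8,0,0.2],[0,0,0.4,0,0.2],[0,0,0,0,0.2],[0,0,0,0,0.2],[0,0,0,0,0],[0,0,0,0,-0.2],[0,0,0,0,-0.7],[0,0,0,0,-0.7],[0,0,0,0,-0.7],[0,0,0,0,-0.7],[0,0,0,0,-0.7]]]' 50
```

```text
time: 19.37
tcp_pos: [0.4732, 0.3042, 0.059]
tcp_rot: [[-0.941, -0.339, 0.002], [-0.339, 0.941, 0.0], [-0.001, -0.0, -1.0]]
ft_force: [0.3, -3.8, 6.1]
opening: 0.022
grasp_force: 48.5
```

Opening is 22 mm, so the collar body is gripped. Now I lift it along the lever.

```bash
python3 -m handwheel '[[[0.1,0,-0.33,0,-0.7],[0.1,0,-0.33,0,-0.7],[0.1,0,-0.34,0,-0.7],[0,0,0,0,-0.7],[0,0,0,0,-0.7],[0,0,0,0,-0.7]]]'
```

```text
time: 19.87
tcp_pos: [0.4704, 0.3033, 0.068]
tcp_rot: [[-0.941, -0.339, 0.001], [-0.339, 0.941, 0.0], [-0.001, -0.0, -1.0]]
ft_force: [5.8, -2.6, -1.7]
opening: 0.0223
grasp_force: 49.0
```

```bash
python3 -m handwheel '[[[-0.41,0,-0.12,0,-0.7],[-0.41,0,-0.07,0,-0.7],[-0.42,0,-0.02,0,-0.7],[-0.42,0,0.02,0,-0.7],[-0.41,0,0.06,0,-0.7],[-0.41,0,0.11,0,-0.7],[0,0,0,0,-0.7],[0,0,0,0,-0.7],[0,0,0,0,-0.7]]]'
```

```text
time: 20.62
tcp_pos: [0.4923, 0.3113, 0.0677]
tcp_rot: [[-0.941, -0.338, -0.002], [-0.338, 0.941, -0.001], [0.003, -0.0, -1.0]]
ft_force: [-2.5, -4.1, -2.1]
opening: 0.0219
grasp_force: 48.9
```

```bash
python3 -m handwheel '[[[-0.15,0,0.02,0,-0.7],[-0.1,0,0.02,0,-0.7],[0,0,0,0,-0.7],[0,0,0,0,-0.7],[0,0,0,0,-0.7]]]'
```

```text
time: 21.03
tcp_pos: [0.4946, 0.3121, 0.0674]
tcp_rot: [[-0.94, -0.34, -0.002], [-0.34, 0.94, -0.002], [0.002, -0.001, -1.0]]
ft_force: [-1.8, -3.9, -2.3]
opening: 0.0224
grasp_force: 48.9
```

```bash
python3 -m handwheel '[[[-0.15,0,0.03,0,-0.7],[-0.1,0,0.02,0,-0.7],[0,0,0,0,-0.7],[0,0,0,0,-0.7]]]'
```

```text
time: 21.37
tcp_pos: [0.4968, 0.313, 0.0668]
tcp_rot: [[-0.941, -0.337, -0.003], [-0.337, 0.941, -0.001], [0.003, 0.0, -1.0]]
ft_force: [-2.3, -4.5, -2.6]
opening: 0.0219
grasp_force: 49.0
```

```bash
python3 -m handwheel '[[[-0.15,0,0.04,0,-0.7],[-0.15,0,0.04,0,-0.7],[0,0,0,0,-0.7],[0,0,0,0,-0.7]]]'
python3 - <<'E'
from h import *
m=imaging.camera_model('scene');im=imaging.capture('scene')[:,:,::-1];cv2.imwrite('pics/s3.png',im)
y=np.radians(19.8);x=np.array([np.cos(y),np.sin(y),0]);pv=np.array([.481,.307,.045])
for t in(-.3,0,.3): print(t,w2px(m,[pv+L*(x*np.sin(t)+[0,0,np.cos(t)]) for L in(0,.068)]).round(1).tolist())
u=w2px(m,pv+[0,0,.04])[0].astype(int);print(u-[25,18])
for r in im[u[1]-18:u[1]+26,u[0]-25:u[0]+25].max(2): print(''.join(' .:-=+*#%@'[min(9,v//18)]*2 for v in r))
E
```

```text
time: 21.7
tcp_pos: [0.5008, 0.3143, 0.0664]
tcp_rot: [[-0.941, -0.337, -0.0], [-0.337, 0.941, -0.0], [0.0, -0.0, -1.0]]
ft_force: [-1.2, -5.3, -1.4]
opening: 0.0215
grasp_force: 50.3
-0.3 [[426.2, 213.7], [427.4, 191.9]]
0 [[426.2, 213.7], [429.4, 194.9]]
0.3 [[426.2, 213.7], [431.2, 199.7]]
[403 184]
++++++++****++==::::--====----------::::::::::::::::::::::::::::::::::::::::::::::::::::::::--------
++++**########++--::::----------++++==--::::::::::::::::::::::::::::::..::::::::::::::--::--------::
######%%%%%%%%**==::::::::----++##%%##==::::::::::::::::::::::::::::::::::::::::::--====----------::
%%%%%%%%%%%%%%##++::::::::::--++##@@%%##==::::::::::::::::::::::::::::::::::::::--==++++------::::::
%%%%%%%%%%%%%%##**--::::::::--==##@@@@%%**--::::..::::::::::::::::::::::::::::--++**++==--::----::::
%%%%%%%%%%%%%%%%**==::::::::--==**%%@@%%**--..::..::::::::::::::::::::::::::--++####++--::::::::::::
##%%%%%%%%%%%%%%##++--::::::--==++##%%##++::::::::::::::::::::::::::::::::::==##%%**==::..::::::::::
##%%%%%%%%%%%%%%##++--::::::--++++******==::::....::::::::::::::::::::::::::==####++--:::
[... 2947 characters left out ...]
%%%%##**==----------==========------------------------==----========++**##%%%%################
%%%%%%%%%%##**++------------================================================**##%%%%################
%%%%%%%%%%%%##++==----------================================================++**##%%################
%%%%%%%%%%%%##**==----------================================================++**##%%%%##############
%%%%%%%%%%####**++==--------======++++++====++++++==++++==++==========++====++**##%%%%%%############
##############**++==--------============++==++++======++====================++##%%%%%%%%############
####********++++====--------==============++==++============================++####%%%%%%%%%%########
```

```bash
python3 -m handwheel '[[[0,0,0,0,-0.4],[0,0,0,0,-0.2],[0,0,0,0,0],[0,0,0,0,0.2],[0,0,0,0,0.4],[0,0,0,0,0.4],[0,0,-1,0,0.4],[0,0,-2,0,0.4],[0,0,-3,0,0.4],[0,0,-4,0,0.6],[0,0,-3,0,1],[0,0,0,0,1],[0,0,0,0,1],[0,0,0,0,1]]]'
python3 - <<'E'
from h import *
m=imaging.camera_model('wrist');w=imaging.capture('wrist')[:,:,::-1];cv2.imwrite('pics/w_s4.png',w)
y=np.radians(19.8);x=np.array([np.cos(y),np.sin(y),0]);pv=np.array([.481,.307,.045])
for t in(-.3,0,.3): print(t,w2px(m,[pv+L*(x*np.sin(t)+[0,0,np.cos(t)]) for L in(.044,.054,.068)]).round(1).tolist())
u=w2px(m,pv)[0].astype(int);y0,x0=u[1]-50,u[0]-50
im=cv2.resize(w[y0:u[1]+60,x0:u[0]+50].max(2),(100,55),interpolation=cv2.INTER_AREA);print('x0',x0)
for i,r in enumerate(im): print(y0+2*i,''.join(' .:-=+*#%@'[min(9,v//14)] for v in r))
E
```

```text
time: 22.92
tcp_pos: [0.5002, 0.3143, 0.1964]
tcp_rot: [[-0.941, -0.338, -0.0], [-0.338, 0.941, -0.0], [0.0, -0.0, -1.0]]
ft_force: [-0.0, 0.1, -0.5]
opening: 0.0854
grasp_force: 0.0
-0.3 [[312.0, 161.9], [312.0, 160.1], [312.0, 157.4]]
0 [[312.0, 178.2], [312.0, 180.9], [312.0, 185.1]]
0.3 [[312.0, 193.0], [312.0, 199.6], [312.0, 209.6]]
x0 261
118 @@@@@@@@@@+*#%%%%%%%%%%%%##%%%%+%%%%%%%%%%%%%%%+-=====================@%%%%%%%%%%+*%%%%%#**@@@@@@@@@
120 @@@@@@@@@**#+@@@@*@@@@@@@@@@@@@@@@@@@@@@@@@@@@@##=======================@@@@@@@@@*@%@@@%#*=@@@@@@@@@
122 @@@@@@@@@*+#%@+@@@@%@@@@@@@@@@@@@@@@@@@@@@@@@@@@#======================@@@@@%@@@+@@@@@%%#*=@@@@@@@@@
124 @@@@@@@@@#+#%+@@@@@@@@@@@@@@@@@@%%%%@@@%@@@@@@@@@@=====================*@@@@@@@*@@@@@@@%#*+@@@@@@@@@
126 @@@@@@@@@#+#%*@@@@@@@@@@@@@@@@@@@@%%@@@@@@@@@@@@@=======================*@@@@@@-+@@@@@@%#*=@@@@@@@@@
128 @@@@@@@@@@=**@@@@@%%@@@@@@@@@@@@@@@@@@@@@@@@@@@@@@#======================#@@@@@@@@#@@@@%#*=@@@@@@@@@
130 @@@@@@@@@@-*%%@@@@@@@@@@@@@@@@@@@@%%@@@@@@@@@@@%@@##====================#@@@@@@@@@@@@@@%#*=@@@@@@@@@
132 @@@@@@@@@@-*%
[... 4322 characters left out ...]
=======================================================--=@@@@@@@@@@@@
216 +==+++++++++++---==================-======-=--======-=------=-=------=========-------=+@@@@@@@@@@@@@
218 +=+++++++++++++======================================================++========+====@@@@@@@@@@@@@@@@
220 ++++++++++++++++==============+++++++++++++++++++++++++++++++++++++=**+++++++++++=*+#@@@@@@@@@@@@@@@
222 =+++++++++++++==+============+=+++++++++++++++++++++++++==++==@+++%%@#+==+*+==*+%%@@@@@@@@@@@@@@@@@@
224 +++++++++++++++==============++++++++++++++++*===++=++++%%@@%%@@@@@@@@@%%+@@%%@@@@@@@@@@@@@@@@@@@@@@
226 ++++++++++++++================+====++==++++%+@%%%@@#@@@@@@@@@@@@@@@@@@@@@@@@@@@@@@@@@@@@@@@@@@@@@@@@
```

The ball tip at (311,203.5) shows the lever well over to the on side. The prediction for fully on is (312,~206–209), so it may be slightly short of its end. I'll nudge the tip with closed fingers to feel for the stop.

```bash
python3 -m handwheel '[[[2,0,0,0,-1],[2,0,0,0,-1],[0,0,0,0,-1],[0,0,0,0,-1],[0,0,0,0,-1],[0,0,3,0,-1],[0,0,3,0,-1],[0,0,2,0,-1],[0,0,1.5,0,-1],[0,0,0.5,0,-1],[0,0,0,0,-1],[0,0,0,0,-1]]]'
python3 -m handwheel '[[[-0.5,0,0,0,-1],[-0.5,0,0,0,-1],[-0.3,0,0,0,-1],[-0.3,0,0,0,-1],[-0.2,0,0,0,-1],[-0.2,0,0,0,-1],[0,0,0,0,-1],[0,0,0,0,-1]]]'
```

```text
time: 23.97
tcp_pos: [0.4638, 0.3013, 0.0967]
tcp_rot: [[-0.941, -0.338, 0.001], [-0.338, 0.941, 0.0], [-0.001, 0.0, -1.0]]
ft_force: [0.4, -0.3, 0.1]
opening: 0.0003
grasp_force: 0.0
time: 24.63
tcp_pos: [0.4819, 0.3077, 0.0965]
tcp_rot: [[-0.941, -0.338, -0.0], [-0.338, 0.941, -0.0], [0.0, 0.0, -1.0]]
ft_force: [-0.3, 0.4, 0.6]
opening: 0.0
grasp_force: 0.0
```

Centre is at box-x ~0.0008 with no contact yet. I continue in small steps.

```bash
python3 -m handwheel '[[[-0.15,0,0,0,-1],[-0.15,0,0,0,-1],[0,0,0,0,-1],[0,0,0,0,-1]]]'
python3 -m handwheel '[[[-0.15,0,0,0,-1],[-0.1,0,0,0,-1],[0,0,0,0,-1],[0,0,0,0,-1]]]'
python3 -m handwheel '[[[-0.1,0,0,0,-1],[-0.1,0,0,0,-1],[0,0,0,0,-1],[0,0,0,0,-1]]]'
```

```text
time: 24.97
tcp_pos: [0.4845, 0.3086, 0.0964]
tcp_rot: [[-0.941, -0.338, -0.001], [-0.338, 0.941, -0.0], [0.001, -0.0, -1.0]]
ft_force: [-0.4, -0.2, -1.4]
opening: 0.0
grasp_force: 0.3
time: 25.3
tcp_pos: [0.4848, 0.3087, 0.0962]
tcp_rot: [[-0.941, -0.338, -0.005], [-0.338, 0.941, -0.002], [0.005, -0.0, -1.0]]
ft_force: [-6.1, -2.2, 2.4]
opening: 0.0002
grasp_force: 3.2
time: 25.63
tcp_pos: [0.485, 0.3088, 0.0961]
tcp_rot: [[-0.941, -0.338, -0.009], [-0.338, 0.941, -0.004], [0.01, -0.001, -1.0]]
ft_force: [-9.7, -2.7, 5.8]
opening: 0.0001
grasp_force: 5.4
```

The lever meets a hard stop at box-x 0.0035, exactly where "fully on" predicts. The rim row of ~190 matches the collar being down (193 down, 199.6 up). I back off and do a last check of the clip.

```bash
python3 -m handwheel '[[[0.5,0,0,0,-1],[1,0,0,0,-1],[0,0,-2,0,-1],[0,0,-4,0,-1],[0,0,-4,0,-1],[0,0,0,0,-1],[0,0,0,0,-1],[0,0,0,0,-1]]]'
python3 - <<'E'
from h import *
for n in('top','scene'):
    im=imaging.capture(n)[:,:,::-1];old=cv2.imread(f'pics/{n}2.png')
    x,y=w2px(imaging.camera_model(n),[.663,.006,.107])[0].astype(int)
    print(n,'clip change',np.abs(im[y-15:y+15,x-15:x+15].astype(int)-old[y-15:y+15,x-15:x+15]).mean())
    old0=cv2.imread(f'pics/{n}0.png')
m=imaging.camera_model('wrist');w=imaging.capture('wrist')[:,:,::-1]
y=np.radians(19.8);x=np.array([np.cos(y),np.sin(y),0]);pv=np.array([.481,.308,.045])
for t in(.25,.3): print(t,w2px(m,[pv+L*(x*np.sin(t)+[0,0,np.cos(t)]) for L in(.044,.054,.0635,.068)]).round(1).tolist())
u=w2px(m,pv)[0].astype(int);y0,x0=u[1]-30,u[0]-32
for i,r in enumerate(w[y0:u[1]+50:2,x0:u[0]+32].max(2)): print(y0+2*i,''.join(' .:-=+*#%@'[min(9,v//9)] for v in r))
E
```

```text
time: 26.3
tcp_pos: [0.4746, 0.305, 0.1965]
tcp_rot: [[-0.941, -0.338, 0.001], [-0.338, 0.941, 0.0], [-0.001, 0.0, -1.0]]
ft_force: [-0.7, -0.1, -0.7]
opening: 0.0002
grasp_force: 0.0
top clip change 0.4803703703703704
scene clip change 0.8714814814814815
0.25 [[313.3, 223.5], [313.4, 230.4], [313.4, 237.4], [313.4, 240.9]]
0.3 [[313.3, 225.6], [313.3, 233.0], [313.4, 240.5], [313.4, 244.2]]
167 **#%---------=---=----------------------=--------=---==--####@@@
169 ###%-------==--=-=-=---------=--------=---==----==---=---%###*@@
171 ###%=-------=--------=---------=----------------------=--####**+
173 ###%=-----=--==-------=----------------==--=---=---------######@
175 ####=--------==-------------=----------=-=----------==---%####**
177 ####=-------==--------------=-----=---=----=---------=---%######
179 ####+--------==-----------------=------==--=------=------#######
181 ####+--------=---------------------------------==---=---=#######
183 ####+---------=-=--------------------=-----=----=-=-----=#######
185 ####+----------------------------=-------=-=----=-------=#######
187 ###%*------
[... 1354 characters left out ...]
--%#######
227 #####%---------------------*******+---------------------########
229 #####%---------=-----------********---------------------########
231 #####%---------------------*******+---------------------########
233 ######*############+-------*******+------=*###*#*****###########
235 #####################*+=---*+++++++---=*###########**@@*########
237 ##**####################%+***####**=#########***@@@*@@%@***###*#
239 %%%%*###################+*###%%####*+%@@*@@@@@@@@@@@@@@@@*@@@#@@
241 %%%#####################+###%%%%%%##+@@@@@@@@@@@@@@@@@@@@@@@@@@@
243 ++*****++++++++++##@@##@**#%%%%%%%#*+@@@@@@*@@@@@@@@@@@@@@@@@@@@
245 @@@@@@@@@@@@@@@@@@@@@@@@@**##%%%%##*@@@@@@@@@@@@@@@@@@@@@@@@@@@@
```

Ball centre is at row ~241.5, matching lever fully on. The rim centre at ~225 matches collar down (225.6). The clip region is unchanged. Handing in.

```bash
python3 -c "
from plant import arm
print(arm.job_done())"
```

```text
the job is handed in; nothing more can be done
None
```

I handed the job in at about 26 s with the clip clamped level on the fin, the lever against its on stop and the collar down by the camera and contact checks; the judge returned no verdict.

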